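# Pack the sharpening kit into its fitted tray

## Robot

A 6-joint arm with a two-finger parallel gripper is mounted at the origin on a cart in front of the work surface, level with it; the furniture and walls round the work are solid. World frame = base frame: x ahead of the robot, y to its left, z up, the work surface at z = 0. Lengths are in mm, angles in degrees, forces in N, time in s.
With the tool pointing down it reaches from about 300 to 850 mm from the base axis. Payload 4.2 kg.
Tool frame: the origin (TCP) lies midway between the tips of the shut fingers; the grasp point (between the pads) lies 19 mm behind it; y points along the fingers, z is the direction in which the jaws open and shut, and the axes are right-handed (so a half turn about y gives the same grasp; the last joint's range is limited). The gripper opens to 91 mm and grips with 3 to 60 N. Pads are 32 mm wide; open, the fingers measure 118 mm over their backs; the gripper's body (76 mm by 178 mm) begins 60 mm behind the grasp point.
Start: joints at [68.984, 18.312, 89.639, -0, 72.044, -1.146], TCP at [195.44, 540.783, 213.976] pointing down, gripper open.
Joint ranges: [-177.97, 177.97], [-48.28, 115.42], [12.27, 149.76], [-77.06, 257.06], [2.81, 150.46], [-146.56, 146.56]. Speed limits (degrees/s): [147.25, 147.25, 180, 180, 180, 180].

## Interface

Orientations are given as [roll, pitch, yaw] about the fixed x, y, z axes, in that order (R = Rz(yaw) Ry(pitch) Rx(roll)).
In Python, from workcell import env gives the robot as it stands.
- The arm moves only by the shell command python3 -m handwheel 'ROWS' [FORCE]. ROWS is JSON, a list of rows, each a list of 3 entries, a list of its own where there are three numbers: the opening, from 0 (shut) to 1 (fully open), then the shift along the tool's x, y, z in mm, then the turn, a rotation vector about the tool's x, y, z in degrees. A call has exactly 10 rows; each row shifts and turns the commanded pose from where the row before left it, along the tool's axes as they then stand; what a row does not reach is not made up. A row lasts 1/12 s, in which the tool goes at most 41.7 mm and 7.16 degrees, less where a joint would pass 70% of its speed; a pose out of reach is approached as far as the arm can. A call is refused whole if a number of a shift passes 41.7 or a number of a turn 7.16, either way. A call with a gripper value outside its range is refused whole. The fingers move at their own pace and stop on an object; FORCE is the grip in N (left out, the last holds). Time passes only in rows, so rows that do not move let the fingers close, or fill a call up. It gives the time, the measured TCP pose, the force and the opening at its end, in the units of the state.
- env.state(): the state, without advancing time (a new reading comes with each control period).
- env.grab_frame(name): name is "scene" or "top" or "wrist"; returns the picture (400x640x3 uint8, red, green, blue); there is no depth.
- env.camera_info(name): a dict with "fx", "fy", "cx", "cy" (pixels), "k1" (the pictures are not rectified: a ray, as slopes to the right and down, at radius r is drawn at 1 + k1 r^2 times it, then the intrinsics apply), "camera_from_world" (4x4, takes a point from world to camera coordinates); the wrist camera has in their place "mount" (4x4, takes a point from camera to tool coordinates, whose origin is the TCP and whose axes are the tool frame's). Camera axes: x right, y down, z forward; pixel columns grow to the right and rows downward; lengths in mm; the calibration is good to about 2 mm. A picture is of the moment at which its call begins: read the wrist's pose just before it. camera_info takes no time and is no camera call.
- env.job_done(): hands the job in, once; it reports no verdict.
Trained networks look in the newest picture that a camera, given by its name, has taken for a name from the list of things; names that differ only in an ending like _2 or _b are one class to them, and where a whole thing is asked for, a point or a joint stands for the part that bears it (a point fixed in the world has none). Each returns a list of dicts, best first, with "p" (0 to 1); they miss things now and then, are a little off and sometimes report something else, mostly with a low value. They report only what shows in the picture. A call takes as long as a camera call. They do not tell look-alikes from the thing itself.
- env.masks_of(camera, label): "region" (400x640 bool, what is visible of it) and "location" ([column, row] in pixels, amid what is visible of it).
The state is a dict: "time_s": time; "qpos": joint angles; "qvel": joint speeds; "effort": joint torques, N m; "ee_pos": TCP position; "ee_rot": TCP orientation; "force": force on the tool from outside, world axes, zero at the start; "torque": the same for the moment, N m; "gripper_width": finger opening in mm.
Only numpy, scipy, OpenCV 4.12 (cv2) and the standard library are available. Lean on these libraries where they do the work, as an engineer would, in place of code of your own. Each camera call takes 0.05 s, during which the arm holds its last target.

## Task

Pack the sharpening kit into its fitted wooden tray. The cork sanding block has been put in the oilstone's place by mistake: lay it flat on the green cutting mat, by the carving, where it is used; then seat the oilstone, the round wax tin and the brown oil bottle right down in the recesses cut for them. Keep the oil bottle upright, do not drop it or the stone, and leave the white glue bottle, the red tin and everything else where they are.

Things in the scene. Friction and masses are not known exactly. Their poses are not given: they have to be found in the camera images.
- cutting_mat: Green cutting mat, fixed flat on the bench behind the tray, 320 mm deep (x) by 450 mm wide (y), its top 2.5 mm above the bench; the origin is under its middle. The carving stands clamped on its far half; the near strip, 160 to 60 mm nearer the robot than the middle, is clear save flat shavings at its right end.
- stone_block: Long block (85 x 215 mm) of the low wooden tray that is fixed on the bench: three such blocks fill the tray, tops 27 mm above the bench (tray walls 22 mm). Its rectangular recess, 72 mm (x) by 200 mm (y) and 12 mm deep, is for the oilstone; the recess floor is 15 mm above the bench. Origin: centre of the block's underside; recess centred on it, floor at 10 mm in the block's z.
- tin_block: Short block in the tray (85 x 107 mm, top 27 mm above the bench) with the larger round recess, 78 mm across and 12 mm deep, for the wax tin; recess floor 15 mm above the bench. The two short blocks lie side by side behind the long one and change places between starts. Origin: centre of the block's underside, under the middle of the recess (floor at 10 mm in the block's z).
- oil_block: Short block like the tin's, with the smaller round recess, 44 mm across and 12 mm deep, for the oil bottle; recess floor 15 mm above the bench (all recess floors have a thin grey felt lining). Fixed. Origin: centre of the block's underside, under the middle of the recess (floor at 10 mm in the block's z).
- sanding_block: Cork sanding block wrapped in abrasive paper, 64 (x) x 110 (y) x 29 mm (z), about 0.09 kg; at first it lies in the oilstone's recess, 17 mm of it above the tray's blocks. Origin: centre of its underside.
- oilstone: Grey oilstone in a dark wooden base, about 0.55 kg, lying flat left of the tray. Base 62 (x) x 190 (y) mm, 16 mm high (24 mm over the last 20 mm at each end); on it the grey stone, 50 (x) x 150 (y) mm, top 34 mm above the underside. Origin: centre of the underside. Either way round fits. Gripped across the 50 mm of grey stone, the fingers stay clear of the tray.
- wax_tin: Round green and white tin of wax, 69 mm across at the lid (the upper 10 mm; 65 mm below it), 31 mm high, about 0.14 kg, standing on the bench. Origin: centre of its underside.
- honing_oil: Small brown round dropper bottle of honing oil with black cap, standing; body 33 mm across up to 62 mm, black collar 24 mm across to 77 mm, bulb 13 mm across to 102 mm high; about 0.07 kg. Origin: centre of its underside, z up the bottle. In the tray it will rise 117 mm above the bench, in the way of a low gripper working next to it.
- glue_bottle: Look-alike that stays: round white plastic glue bottle with a white cap, 33 mm across, 98 mm high, standing on the bench. Origin: centre of its underside.
- hinged_tin: Look-alike that stays: flat red rectangular tin, 64 (x) x 99 (y) x 25 mm, lid shut, lying on the bench. Origin: centre of its underside.
Mind the look-alikes: they are no part of the job. What is shaped like the wax_tin but turquoise or yellow is not meant.

How it is judged (in metres and radians):
At the end, for the whole second after the job is handed in: Stone (within 10 mm, 0.12 rad), wax tin (8 mm) and upright oil bottle (9 mm) centred and down on the floors (3 mm) of their recesses; sanding block flat on the green mat; glue bottle and red tin within 20 mm of where they started; all released, at rest (horizontal distance between oilstone and stone_block below 0.01 m and z of oilstone in the frame of stone_block between 0.007 and 0.013 m and angle between each of oilstone, wax_tin, honing_oil, sanding_block's own z axis and vertical below 0.08 rad and angle between the y axis of oilstone and the y axis of stone_block, either way round below 0.12 rad and horizontal distance between wax_tin and tin_block below 0.008 m and z of wax_tin in the frame of tin_block between 0.007 and 0.013 m and horizontal distance between honing_oil and oil_block below 0.009 m and z of honing_oil in the frame of oil_block between 0.007 and 0.013 m and z of sanding_block in the frame of cutting_mat between 0 and 0.007 m and x of sanding_block in the frame of cutting_mat between -0.15 and 0.15 m and y of sanding_block in the frame of cutting_mat between -0.21 and 0.21 m and linear speed of each of sanding_block, oilstone, wax_tin, honing_oil below 0.02 m/s and contact force between the fingers and sanding_block below 0.2 N and contact force between the fingers and oilstone below 0.2 N and contact force between the fingers and wax_tin below 0.2 N and contact force between the fingers and honing_oil below 0.2 N and distance of each of glue_bottle, hinged_tin from where it was at the start of the episode below 0.02 m); the robot touches nothing.
It fails at once if the oil bottle is tipped over (more than 0.6 rad) (angle between honing_oil's own z axis and vertical above 0.6 rad).
It fails at once if the oilstone is dropped (falls freely faster than 0.85 m/s, a fall of over 35 mm) (linear speed of oilstone above 0.85 m/s and contact force between anything else and oilstone below 0.05 N).
It fails at once if the oil bottle is dropped (falls freely faster than 0.85 m/s) (linear speed of honing_oil above 0.85 m/s and contact force between anything else and honing_oil below 0.05 N).
It fails at once if the glue bottle or the red tin is pushed more than 20 mm or taken away (distance of any of glue_bottle, hinged_tin from where it was at the start of the episode above 0.02 m).
It also fails if it takes over 118 s, if anything falls off the work surface, if the arm or the gripper's body presses on something with over 40 N, if the wrist force passes 120 N, or if a joint passes its speed limit or range.

## Working session

There is one attempt and no reset: what is moved stays moved. The work goes in short steps, Python scripts to look and compute and a shell command to move; the robot and the scene stay as the last step left them, time stands still between calls to the robot, and variables do not carry over. Pictures are saved under pics/ and viewed, and the job is handed in when it is done.

```bash
ls; mkdir -p pics; python3 - <<'E'
from workcell import env
import cv2, json
for c in ("scene","top","wrist"):
    im=env.grab_frame(c); cv2.imwrite(f"pics/{c}0.png",im[:,:,::-1])
    print(c,{k:(v if not hasattr(v,'tolist') else v.tolist()) for k,v in env.camera_info(c).items()})
print(env.state())
E
```

```text
pics
scene {'fx': 412.0868870974452, 'fy': 412.0868870974452, 'cx': 317.67176433855656, 'cy': 197.14822405361656, 'k1': -0.02145120816889843, 'camera_from_world': [[0.7209318974670188, -0.6928775288527459, -0.013339011414506507, -435.71508601563903], [-0.34138683116330115, -0.33832732766500084, -0.8769205499150644, 236.42144812042355], [0.6030855915397777, 0.6367537588157383, -0.4804502262577725, 789.1266145613673], [0.0, 0.0, 0.0, 1.0]]}
top {'fx': 506.9463664426785, 'fy': 506.9463664426785, 'cx': 311.02404167592374, 'cy': 206.48476428362574, 'k1': -0.015975456624498452, 'camera_from_world': [[0.012380464490097415, -0.9996351760860447, -0.02400497511833116, 3.7592233496679945], [-0.9966733557876811, -0.010402675281362893, -0.08083319992374925, 592.2751537431236], [0.08055399407808235, 0.024925871668063822, -0.9964385354650107, 1188.4681364663306], [0.0, 0.0, 0.0, 1.0]]}
wrist {'fx': 282.2481968658486, 'fy': 282.2481968658486, 'cx': 315.64898490087126, 'cy': 202.05116711044002, 'k1': -0.04647675664562318, 'mount': [[0.0006221853501372974, 0.9594942361652686, 0.2817275699164262, -79.6
[... 173 characters left out ...]
-0.07959380630606638], [0.0, 0.0, 0.0, 1.0]]}
{'time_s': 0.15, 'qpos': array([ 6.89830376e+01,  1.83425682e+01,  8.96887326e+01, -4.76429217e-04,
        7.20430067e+01, -1.14642919e+00]), 'qvel': array([ 0.04013531,  0.00143764, -0.23960691,  0.06491402, -0.1746925 ,
       -0.08790056]), 'effort': array([ 1.22720776e-04, -4.12782884e+01, -2.32154506e+01,  7.26542459e-02,
        4.33422625e-02, -1.20654740e-04]), 'ee_pos': array([195.31679009, 540.42553093, 213.33097661]), 'ee_rot': array([-9.00743016e+01,  1.03377502e-03, -1.98703867e+01]), 'force': array([-0.77326681, -0.11332856,  1.09081094]), 'torque': array([-0.02728098, -0.01397217,  0.01401574]), 'gripper_width': 90.84946689667233}
```

View pics/scene0.png

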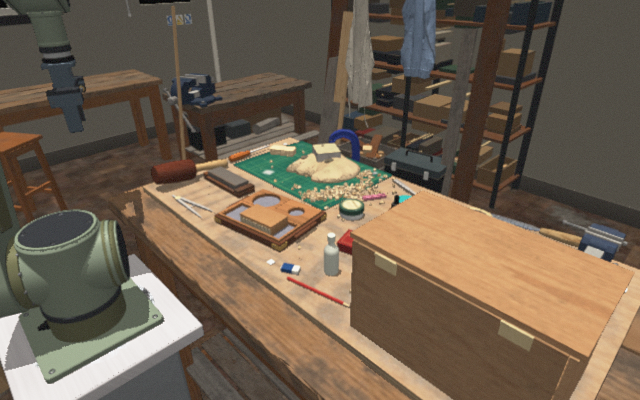

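View pics/top0.png

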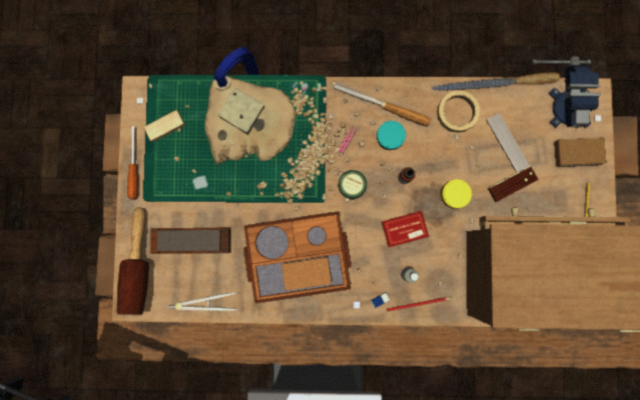

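View pics/wrist0.png

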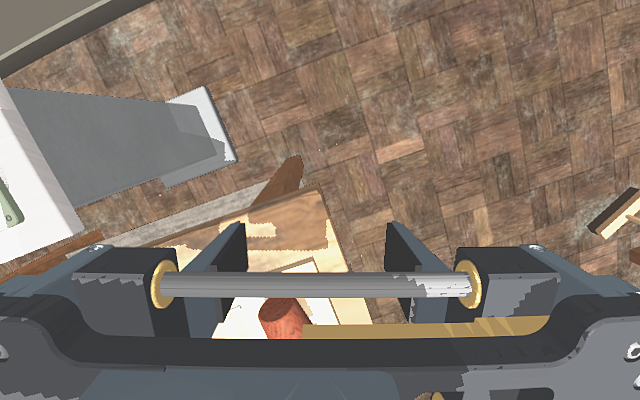

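```bash
cat > h.py <<'E'
from workcell import env
import numpy as np, cv2
from scipy.spatial.transform import Rotation as R
def cam(c):
    i=env.camera_info(c)
    if 'mount' in i:
        s=env.state(); T=np.eye(4);T[:3,:3]=R.from_euler('xyz',s['ee_rot'],degrees=True).as_matrix();T[:3,3]=s['ee_pos']
        M=np.linalg.inv(T@np.array(i['mount']))
    else: M=np.array(i['camera_from_world'])
    return i,M
def unproj(c,px,z,ci=None):
    i,M=ci or cam(c); px=np.atleast_2d(px).astype(float)
    d=np.c_[(px[:,0]-i['cx'])/i['fx'],(px[:,1]-i['cy'])/i['fy']]; u=d.copy()
    for _ in range(20): u=d/(1+i['k1']*(u**2).sum(1,keepdims=True))
    W=np.linalg.inv(M); rays=np.c_[u,np.ones(len(u))]@W[:3,:3].T; o=W[:3,3]
    t=(z-o[2])/rays[:,2]; return (o+rays*t[:,None])[:,:2]
def proj(c,P,ci=None):
    i,M=ci or cam(c); P=np.atleast_2d(P).astype(float)
    q=P@M[:3,:3].T+M[:3,3]; u=q[:,:2]/q[:,2:]; u=u*(1+i['k1']*(u**2).sum(1,keepdims=True))
    return np.c_[u[:,0]*i['fx']+i['cx'],u[:,1]*i['fy']+i['cy']]
def rect(c,m,z,ci=None):
    cs,_=cv2.findContours(m.astype(np.uint8),cv2.RETR_EXTERNAL,cv2.CHAIN_APPROX_NONE)
    k=max(cs,key=cv2.contourArea)[:,0,:]; return cv2.minAreaRect(unproj(c,k,z,ci).astype(np.float32)), k
E
python3 - <<'E'
from h import *
env.grab_frame("top")
im=cv2.imread("pics/top0.png")
im=cv2.resize(im,None,fx=1,fy=1)
for n,z in [("cutting_mat",2.5),("stone_block",27),("tin_block",27),("oil_block",27),("sanding_block",44),("oilstone",30),("wax_tin",31),("honing_oil",60),("glue_bottle",60),("hinged_tin",25)]:
    for r in env.masks_of("top",n)[:3]:
        rc,k=rect("top",r['region'],z)
        print(n,round(r['p'],2),np.round(r['location']),"loc",unproj("top",r['location'],z).round()[0],"rect",np.round(rc[0]),np.round(rc[1]),round(rc[2],1), int(r['region'].sum()))
        if r['p']>.4: cv2.drawContours(im,[k[:,None]],-1,(255,0,255),1)
cv2.imwrite("pics/top0m.png",cv2.resize(im[50:350,100:500],(800,600)))
E
```

```text
stone_block 0.69 [282. 276.] loc [425.  78.] rect [429.  36.] [ 88. 215.] 8.6 1997
tin_block 0.86 [271. 244.] loc [503. 104.] rect [506. 103.] [ 87. 110.] 10.2 1630
oil_block 0.91 [316. 234.] loc [527.  -3.] rect [524.  -4.] [ 85. 107.] 9.0 1598
sanding_block 0.59 [306. 273.] loc [436.  20.] rect [434.  18.] [ 68. 112.] 9.9 1367
oilstone 0.86 [187. 244.] loc [499. 304.] rect [509. 298.] [ 62. 197.] 0.8 2098
wax_tin 0.85 [391. 132.] loc [ 772. -178.] rect [ 766. -178.] [65. 70.] 45.6 652
wax_tin 0.63 [456. 191.] loc [ 632. -332.] rect [ 626. -332.] [69. 73.] 0.6 734
wax_tin 0.57 [351. 181.] loc [654. -85.] rect [646. -89.] [67. 67.] 0.5 661
honing_oil 0.67 [407. 176.] loc [ 661. -212.] rect [ 664. -208.] [31. 40.] 44.9 205
glue_bottle 0.56 [409. 274.] loc [ 436. -216.] rect [ 434. -216.] [36. 32.] 89.9 200
hinged_tin 0.88 [406. 229.] loc [ 541. -217.] rect [ 541. -213.] [ 67. 104.] 15.2 1188
```

View pics/top0m.png

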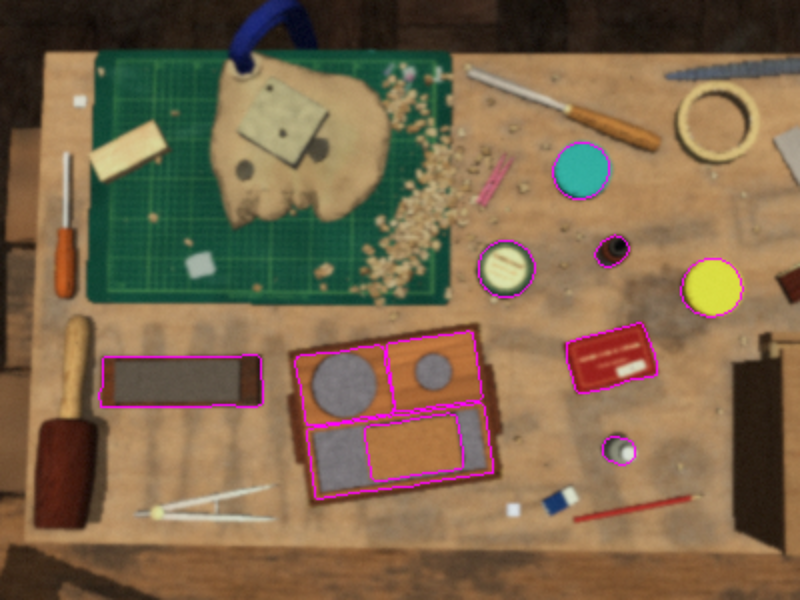

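```bash
cat >> h.py <<'E'
def plan(x,y,z,h,s=None):
    s=s or env.state(); p=s['ee_pos']; Rm=R.from_euler('xyz',s['ee_rot'],degrees=True).as_matrix()
    h0=np.degrees(np.arctan2(Rm[1,2],Rm[0,2])); D=np.array([x,y,z])-p
    a=np.radians(h); t=[D[0]*np.sin(a)-D[1]*np.cos(a),-D[2],D[0]*np.cos(a)+D[1]*np.sin(a)]
    print('at',p.round(1),'h0 %.1f'%h0,'tilt',Rm[:,1].round(4),'turn y %.1f'%(h0-h),'shift',np.round(t,1),'rows',np.ceil(np.linalg.norm(t)/41.7))
E
python3 - <<'E'
from h import *
for p in [(145,75),(326,75),(326,201),(145,202),(200,183),(168,175),(135,165),(163,137)]:
    print(p,unproj("top",p,2.5).round()[0])
plan(434,18,250,9.3)
E
```

```text
(145, 75) [921. 433.]
(326, 75) [922. -22.]
(326, 201) [608. -25.]
(145, 202) [601. 420.]
(200, 183) [649. 285.]
(168, 175) [668. 365.]
(135, 165) [692. 448.]
(163, 137) [763. 381.]
at [195.4 540.8 214. ] h0 70.1 tilt [ 0.e+00  1.e-04 -1.e+00] turn y 60.8 shift [554.4 -36.  150.9] rows 14.0
```

```bash
python3 -m handwheel '[[1,[0,0,0],[0,6.8,0]],[1,[0,0,0],[0,6.8,0]],[1,[0,0,0],[0,6.8,0]],[1,[0,0,0],[0,6.8,0]],[1,[0,0,0],[0,6.8,0]],[1,[0,0,0],[0,6.8,0]],[1,[0,0,0],[0,6.8,0]],[1,[0,0,0],[0,6.8,0]],[1,[0,0,0],[0,6.4,0]],[1,[0,0,0],[0,0,0]]]' 
python3 -m handwheel '[[1,[37,-2.4,10],[0,0,0]],[1,[37,-2.4,10],[0,0,0]],[1,[37,-2.4,10],[0,0,0]],[1,[37,-2.4,10],[0,0,0]],[1,[37,-2.4,10],[0,0,0]],[1,[37,-2.4,10],[0,0,0]],[1,[37,-2.4,10],[0,0,0]],[1,[37,-2.4,10],[0,0,0]],[1,[37,-2.4,10],[0,0,0]],[1,[37,-2.4,10],[0,0,0]]]' 
python3 -m handwheel '[[1,[37,-2.4,10],[0,0,0]],[1,[37,-2.4,10],[0,0,0]],[1,[37,-2.4,10],[0,0,0]],[1,[37,-2.4,10],[0,0,0]],[1,[37,-2.4,10],[0,0,0]],[1,[0,0,0],[0,0,0]],[1,[0,0,0],[0,0,0]],[1,[0,0,0],[0,0,0]],[1,[0,0,0],[0,0,0]],[1,[0,0,0],[0,0,0]]]' 
python3 - <<'E'
from h import *
plan(434,18,150,9.3)
im=env.grab_frame("wrist"); cv2.imwrite("pics/w1.png",im[:,:,::-1])
E
```

```text
time_s: 1.53
ee_pos: [195.4, 540.8, 214.0]
ee_rot: [-90.0, 0.0, -80.8]
force: [-1.0, 0.8, 0.3]
gripper_width: 91.2
time_s: 2.37
ee_pos: [354.4, 190.2, 238.4]
ee_rot: [-89.9, 0.0, -80.5]
force: [0.4, 0.1, 0.1]
gripper_width: 91.3
time_s: 3.2
ee_pos: [432.9, 18.6, 249.9]
ee_rot: [-90.0, 0.0, -80.5]
force: [-0.2, -0.4, -0.6]
gripper_width: 91.5
at [432.9  18.6 249.9] h0 9.5 tilt [-2.e-04  3.e-04 -1.e+00] turn y 0.2 shift [ 0.8 99.9  1. ] rows 3.0
```

View pics/w1.png

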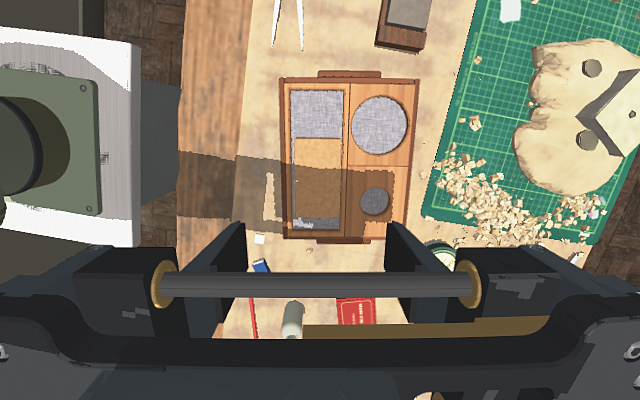

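The wrist view shows the tray with the block (318,185), the tin recess (379,126) and the oil recess (374,200). I'll measure all of them from here.

```bash
python3 - <<'E'
from h import *
ci=cam("wrist"); im=env.grab_frame("wrist"); v=im[:,:,::-1].copy()
for n,z in [("stone_block",27),("tin_block",27),("oil_block",27),("sanding_block",44),("oilstone",30),("wax_tin",31),("cutting_mat",2.5)]:
    for r in env.masks_of("wrist",n)[:2]:
        rc,k=rect("wrist",r['region'],z,ci)
        print(n,round(r['p'],2),np.round(r['location']),"rect",np.round(rc[0],1),np.round(rc[1],1),round(rc[2],1))
        cv2.drawContours(v,[k[:,None]],-1,(255,0,255),1)
# recess circles, grey felt
hsv=cv2.cvtColor(im,cv2.COLOR_RGB2HSV)
m=(hsv[:,:,1]<75).astype(np.uint8)
m[:70]=0;m[240:]=0;m[:,:285]=0;m[:,415:]=0
m=cv2.morphologyEx(m,cv2.MORPH_OPEN,np.ones((3,3)))
n,l,st,c=cv2.connectedComponentsWithStats(m)
for j in range(1,n):
    if st[j,4]>150:
        cs,_=cv2.findContours((l==j).astype(np.uint8),cv2.RETR_EXTERNAL,cv2.CHAIN_APPROX_NONE);k=max(cs,key=len)[:,0]
        for z in (15,27):
            e=cv2.fitEllipse(unproj("wrist",k,z,ci).astype(np.float32)); print("felt",c[j].round(),z,np.round(e[0],1),np.round(e[1],1))
        cv2.drawContours(v,[k[:,None]],-1,(0,255,255),1)
cv2.imwrite("pics/w1m.png",cv2.resize(v[50:250,230:500],None,fx=2.9,fy=2.9))
# project model
E
```

```text
stone_block 0.97 [315. 126.] rect [430.2  35.5] [ 85.5 214.3] 9.1
oil_block 0.77 [372. 196.] rect [523.6  -3.5] [ 87.  106.9] 9.1
sanding_block 0.87 [318. 176.] rect [434.3  19.4] [ 63.3 111.2] 8.9
oilstone 0.88 [399.  23.] rect [506.4 228.8] [63.8 61. ] 4.3
wax_tin 0.7 [445. 249.] rect [646.1 -62.5] [25.9 66.1] 55.6
felt [300.  73.] 15 [387.9 152.6] [ 8.1 51. ]
felt [300.  73.] 27 [388.9 150.9] [ 7.8 49.5]
felt [315. 114.] 15 [417.2  98.2] [77.1 95.8]
felt [315. 114.] 27 [417.3  98.2] [74.8 92.9]
felt [379. 125.] 15 [507.8 103.5] [75.5 76.7]
felt [379. 125.] 27 [505.2 103.3] [73.3 74.4]
felt [374. 200.] 15 [524.9  -4.3] [39.5 41.9]
felt [374. 200.] 27 [521.8  -1.3] [38.3 40.6]
felt [315. 223.] 15 [442.7 -54. ] [18.7 97.8]
felt [315. 223.] 27 [442.  -49.5] [18.2 94.9]
felt [398. 232.] 15 [573.5 -48.3] [26.9 45.6]
felt [398. 232.] 27 [568.9 -44. ] [26.1 44.3]
```

View pics/w1m.png

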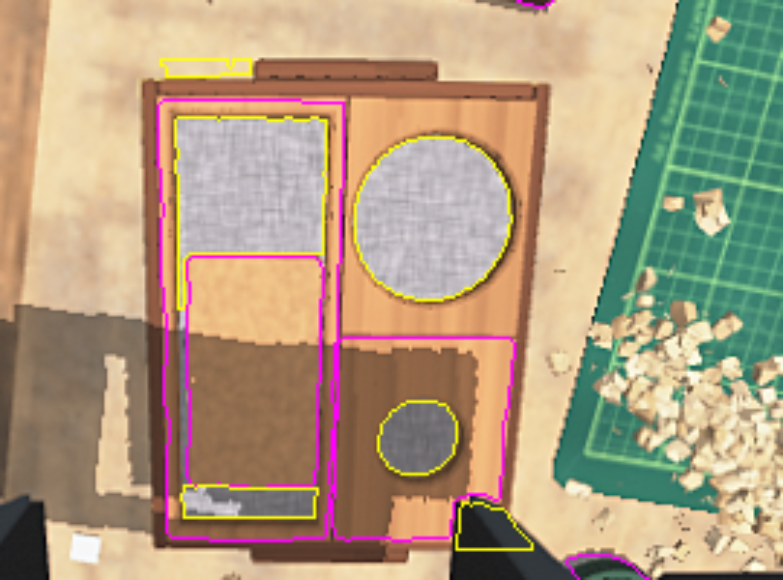

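```bash
python3 -m handwheel '[[1,[-0.4,36,1.4],[0,0.4,0]],[1,[0,36,0],[0,0,0]],[1,[0,36,0],[0,0,0]],[1,[0,36,0],[0,0,0]],[1,[0,30,0],[0,0,0]],[1,[0,20,0],[0,0,0]],[1,[0,14,0],[0,0,0]],[1,[0,11.5,0],[0,0,0]],[1,[0,0,0],[0,0,0]],[1,[0,0,0],[0,0,0]]]' 15
python3 -m handwheel '[[0,[0,0,0],[0,0,0]],[0,[0,0,0],[0,0,0]],[0,[0,0,0],[0,0,0]],[0,[0,0,0],[0,0,0]],[0,[0,0,0],[0,0,0]],[0,[0,0,0],[0,0,0]],[0,[0,0,0],[0,0,0]],[0,[0,0,0],[0,0,0]],[0,[0,0,0],[0,0,0]],[0,[0,0,0],[0,0,0]]]' 15
python3 -m handwheel '[[0,[0,-10,0],[0,0,0]],[0,[0,-20,0],[0,0,0]],[0,[0,-30,0],[0,0,0]],[0,[0,-30,0],[0,0,0]],[0,[0,-30,0],[0,0,0]],[0,[0,0,0],[0,-7,0]],[0,[0,0,0],[0,-7,0]],[0,[0,0,0],[0,-7,0]],[0,[0,0,0],[0,-7,0]],[0,[0,0,0],[0,-7,0]]]'
python3 - <<'E'
from h import *
plan(672,365,150,90)
im=env.grab_frame("wrist"); cv2.imwrite("pics/w2.png",im[:,:,::-1])
E
```

```text
time_s: 4.48
ee_pos: [434.7, 18.1, 30.2]
ee_rot: [-90.1, 0.0, -81.1]
force: [0.3, 0.4, 0.3]
gripper_width: 91.0
time_s: 5.32
ee_pos: [435.0, 18.1, 30.9]
ee_rot: [-90.0, -0.0, -81.1]
force: [-1.4, -0.6, 5.6]
gripper_width: 64.1
time_s: 6.15
ee_pos: [434.3, 18.1, 150.2]
ee_rot: [-90.0, 0.0, -45.7]
force: [-0.3, 0.7, -0.6]
gripper_width: 63.6
at [434.3  18.1 150.2] h0 44.3 tilt [-6.e-04  1.e-04 -1.e+00] turn y -45.7 shift [2.377e+02 2.000e-01 3.469e+02] rows 11.0
```

View pics/w2.png

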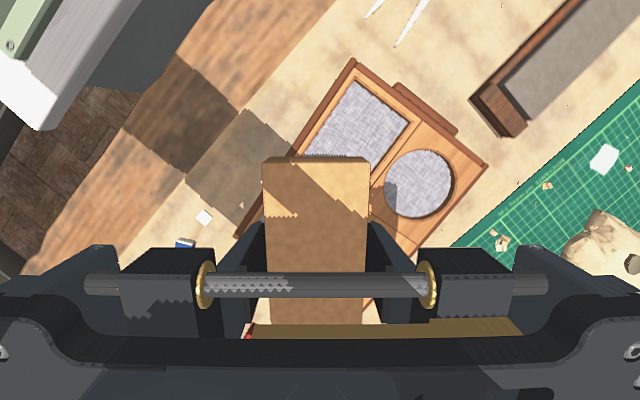

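```bash
python3 -m handwheel '[[0,[0,0,0],[0,-7,0]],[0,[0,0,0],[0,-7,0]],[0,[0,0,0],[0,-7,0]],[0,[0,0,0],[0,-7,0]],[0,[0,0,0],[0,-7,0]],[0,[0,0,0],[0,-7,0]],[0,[0,0,0],[0,-3.7,0]],[0,[10,0,14],[0,0,0]],[0,[20,0,30],[0,0,0]],[0,[23,0,33],[0,0,0]]]' 
python3 -m handwheel '[[0,[23,0,33],[0,0,0]],[0,[23,0,33],[0,0,0]],[0,[23,0,33],[0,0,0]],[0,[23,0,33],[0,0,0]],[0,[23,0,33],[0,0,0]],[0,[23,0,33],[0,0,0]],[0,[23,0,34],[0,0,0]],[0,[18,0,26],[0,0,0]],[0,[6,0,12],[0,0,0]],[0,[0,0,0],[0,0,0]]]' 
python3 - <<'E'
from h import *
plan(672,365,18.5,90)
im=env.grab_frame("wrist"); cv2.imwrite("pics/w3.png",im[:,:,::-1])
E
```

```text
time_s: 7.03
ee_pos: [487.8, 94.6, 150.3]
ee_rot: [-90.0, 0.1, -0.7]
force: [0.0, -0.3, -1.4]
gripper_width: 64.2
time_s: 7.87
ee_pos: [675.6, 366.6, 148.1]
ee_rot: [-90.0, 0.1, -0.4]
force: [0.0, -0.7, -0.7]
gripper_width: 63.8
at [675.6 366.6 148.1] h0 89.6 tilt [-9.e-04  6.e-04 -1.e+00] turn y -0.4 shift [ -3.6 129.6  -1.6] rows 4.0
```

View pics/w3.png

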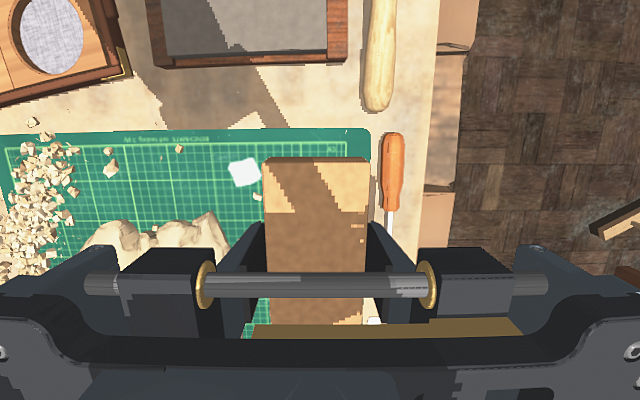

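```bash
python3 -m handwheel '[[0,[-1.8,20,-0.8],[0,0,0]],[0,[-1.8,30,-0.8],[0,0,0]],[0,[0,30,0],[0,0,0]],[0,[0,22,0],[0,0,0]],[0,[0,12,0],[0,0,0]],[0,[0,8,0],[0,0,0]],[0,[0,5,0],[0,0,0]],[0,[0,2.3,0],[0,0,0]],[0,[0,0,0],[0,0,0]],[0,[0,0,0],[0,0,0]]]' 
```

```text
time_s: 8.75
ee_pos: [672.1, 362.3, 22.7]
ee_rot: [-89.9, -0.1, -0.4]
force: [-0.2, -0.0, -0.8]
gripper_width: 64.1
```

```bash
python3 -m handwheel '[[0,[0,1.5,0],[0,0,0]],[0,[0,1.5,0],[0,0,0]],[0,[0,1,0],[0,0,0]],[0,[0,0.5,0],[0,0,0]],[0,[0,0,0],[0,0,0]],[0,[0,0,0],[0,0,0]],[0,[0,0,0],[0,0,0]],[0,[0,0,0],[0,0,0]],[0,[0,0,0],[0,0,0]],[0,[0,0,0],[0,0,0]]]' 
```

```text
time_s: 9.58
ee_pos: [671.8, 362.2, 18.5]
ee_rot: [-90.0, -0.1, -0.4]
force: [-1.1, -1.0, 5.2]
gripper_width: 64.1
```

```bash
python3 -m handwheel '[[1,[0,0,0],[0,0,0]],[1,[0,0,0],[0,0,0]],[1,[0,0,0],[0,0,0]],[1,[0,0,0],[0,0,0]],[1,[0,0,0],[0,0,0]],[1,[0,-10,0],[0,0,0]],[1,[0,-30,0],[0,0,0]],[1,[0,-40,0],[0,0,0]],[1,[0,-40,0],[0,0,0]],[1,[0,-40,0],[0,0,0]]]' 
python3 -m handwheel '[[1,[-12,0,-1],[0,7,0]],[1,[0,0,0],[0,7,0]],[1,[0,0,0],[0,7,0]],[1,[0,0,0],[0,7,0]],[1,[0,0,0],[0,7,0]],[1,[0,0,0],[0,7,0]],[1,[0,0,0],[0,7,0]],[1,[0,0,0],[0,7,0]],[1,[0,0,0],[0,7,0]],[1,[0,0,0],[0,7,0]]]' 
python3 -m handwheel '[[1,[0,0,0],[0,7,0]],[1,[0,0,0],[0,7,0]],[1,[0,0,0],[0,4.8,0]],[1,[16,-8,-38],[0,0,0]],[1,[16,-8,-38],[0,0,0]],[1,[16,-8,-38],[0,0,0]],[1,[16,-8,-38],[0,0,0]],[1,[0,0,0],[0,0,0]],[1,[0,0,0],[0,0,0]],[1,[0,0,0],[0,0,0]]]' 
python3 - <<'E'
from h import *
plan(509,298,150,0.8)
ci=cam("wrist");im=env.grab_frame("wrist"); v=im[:,:,::-1].copy()
for n,z in [("oilstone",30),("oilstone",16),("sanding_block",31.5),("cutting_mat",2.5)]:
    for r in env.masks_of("wrist",n)[:2]:
        rc,k=rect("wrist",r['region'],z,ci)
        print(n,z,round(r['p'],2),np.round(r['location']),"rect",np.round(rc[0],1),np.round(rc[1],1),round(rc[2],1))
        cv2.drawContours(v,[k[:,None]],-1,(255,0,255),1)
cv2.imwrite("pics/w4.png",v)
E
```

```text
time_s: 10.42
ee_pos: [671.1, 361.8, 179.1]
ee_rot: [-90.0, -0.0, -0.4]
force: [-0.1, 0.6, 0.3]
gripper_width: 91.0
time_s: 11.25
ee_pos: [659.4, 361.0, 177.5]
ee_rot: [-90.0, 0.0, -70.7]
force: [0.1, -0.5, 0.2]
gripper_width: 91.3
time_s: 12.08
ee_pos: [510.3, 295.7, 209.7]
ee_rot: [-89.8, 0.1, -89.2]
force: [-0.1, 0.4, -0.3]
gripper_width: 91.4
at [510.3 295.7 209.7] h0 0.8 tilt [ 0.0027  0.0015 -1.    ] turn y 0.0 shift [-2.3 59.7 -1.3] rows 2.0
oilstone 30 0.9 [312. 170.] rect [509.2 303.3] [ 60.6 186.8] 1.4
oilstone 16 0.9 [312. 170.] rect [509.2 300.5] [ 63.  194.3] 1.4
sanding_block 31.5 0.66 [443. 132.] rect [665.8 361.8] [ 63.1 117.1] 90.0
```

View pics/w4.png

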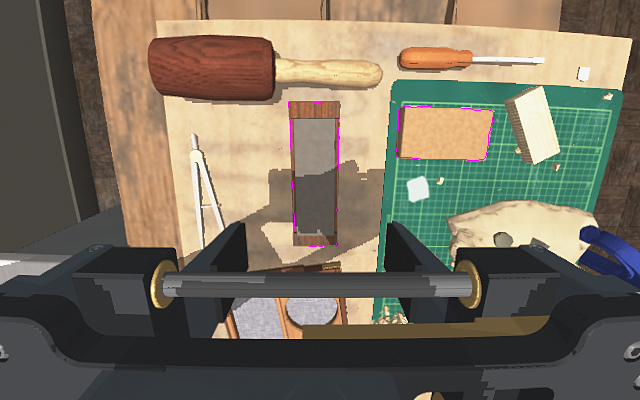

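```bash
python3 -m handwheel '[[1,[-2.9,30,-0.5],[0,-0.2,0]],[1,[-2.9,36,-0.5],[0,-0.2,0]],[1,[0,36,0],[0,0,0]],[1,[0,36,0],[0,0,0]],[1,[0,24,0],[0,0,0]],[1,[0,14,0],[0,0,0]],[1,[0,8,0],[0,0,0]],[1,[0,4,0],[0,0,0]],[1,[0,0,0],[0,0,0]],[1,[0,0,0],[0,0,0]]]' 35
```

```text
time_s: 13.17
ee_pos: [509.3, 301.6, 21.2]
ee_rot: [-89.9, 0.1, -88.8]
force: [0.4, -0.4, -0.4]
gripper_width: 91.3
```

```bash
python3 -m handwheel '[[1,[0,2,0],[0,0,0]],[0,[0,0,0],[0,0,0]],[0,[0,0,0],[0,0,0]],[0,[0,0,0],[0,0,0]],[0,[0,0,0],[0,0,0]],[0,[0,0,0],[0,0,0]],[0,[0,0,0],[0,0,0]],[0,[0,0,0],[0,0,0]],[0,[0,0,0],[0,0,0]],[0,[0,0,0],[0,0,0]]]' 35
python3 -m handwheel '[[0,[0,-3,0],[0,0,0]],[0,[0,-5,0],[0,0,0]],[0,[0,-10,0],[0,0,0]],[0,[0,-15,0],[0,0,0]],[0,[0,-20,0],[0,0,0]],[0,[0,-20,0],[0,0,0]],[0,[0,0,0],[0,-3.9,0]],[0,[0,0,0],[0,-4,0]],[0,[0,0,0],[0,0,0]],[0,[0,0,0],[0,0,0]]]'
python3 - <<'E'
from h import *
plan(430,35.5,90,9.1)
im=env.grab_frame("wrist"); cv2.imwrite("pics/w5.png",im[:,:,::-1])
E
```

```text
time_s: 14.0
ee_pos: [508.7, 301.2, 18.5]
ee_rot: [-90.0, 0.0, -88.8]
force: [1.8, -0.8, 0.8]
gripper_width: 49.5
time_s: 14.83
ee_pos: [508.0, 301.0, 91.5]
ee_rot: [-90.0, -0.0, -81.0]
force: [-0.3, 0.3, -6.2]
gripper_width: 49.9
at [508.  301.   91.5] h0 9.0 tilt [-6.e-04 -2.e-04 -1.e+00] turn y -0.1 shift [ 249.8    1.5 -119. ] rows 7.0
```

View pics/w5.png

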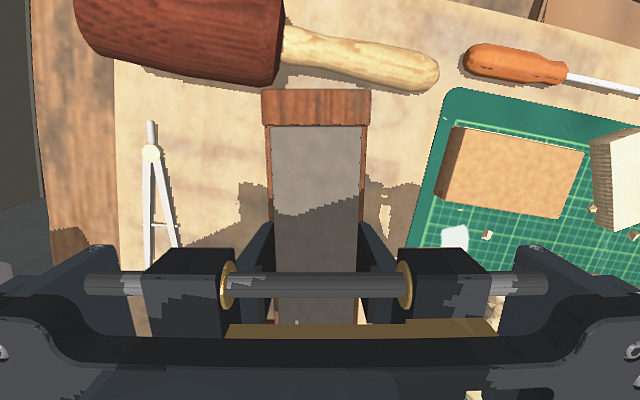

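```bash
python3 - <<'E'
from h import *
ci=cam("wrist"); env.grab_frame("wrist"); s=env.state(); p=s['ee_pos']
h=np.radians(9.1); ax=np.array([-np.sin(h),np.cos(h)]); bx=np.array([np.cos(h),np.sin(h)])
for px in [(262,90),(371,90),(316,90),(266,125),(370,125)]:
    w=unproj("wrist",px,p[2]+5.5,ci)[0]-p[:2]; print(px,'along',round(w@ax,1),'across',round(w@bx,1))
E
```

```text
(262, 90) along 95.4 across -29.5
(371, 90) along 95.3 across 30.7
(316, 90) along 95.2 across 0.3
(266, 125) along 76.6 across -28.1
(370, 125) along 76.5 across 31.0
```

```bash
python3 -m handwheel '[[0,[20,0,-9.5],[0,0,0]],[0,[30,0,-14],[0,0,0]],[0,[35,0,-17],[0,0,0]],[0,[35,0,-17],[0,0,0]],[0,[35,0,-17],[0,0,0]],[0,[35,0,-17],[0,0,0]],[0,[30,0,-14],[0,0,0]],[0,[20,0,-9.5],[0,0,0]],[0,[10,0,-4],[0,0,0]],[0,[0,0,0],[0,0,0]]]'
python3 -m handwheel '[[0,[0,10,0],[0,0,0]],[0,[0,10,0],[0,0,0]],[0,[0,8,0],[0,0,0]],[0,[0,6,0],[0,0,0]],[0,[0,0,0],[0,0,0]],[0,[0,0,0],[0,0,0]],[0,[0,0,0],[0,0,0]],[0,[0,0,0],[0,0,0]],[0,[0,0,0],[0,0,0]],[0,[0,0,0],[0,0,0]]]'
python3 - <<'E'
from h import *
plan(430,35.5,33.5,9.1)
im=env.grab_frame("wrist"); cv2.imwrite("pics/w6.png",im[:,:,::-1])
E
```

```text
time_s: 15.77
ee_pos: [429.9, 33.7, 91.5]
ee_rot: [-90.0, -0.0, -81.1]
force: [0.4, -0.0, -5.9]
gripper_width: 49.7
time_s: 16.6
ee_pos: [430.9, 35.5, 57.7]
ee_rot: [-90.0, 0.0, -80.9]
force: [0.6, -0.3, -6.1]
gripper_width: 49.8
at [430.9  35.5  57.7] h0 9.1 tilt [ 8.e-04  1.e-04 -1.e+00] turn y 0.0 shift [-0.2 24.2 -0.8] rows 1.0
```

View pics/w6.png

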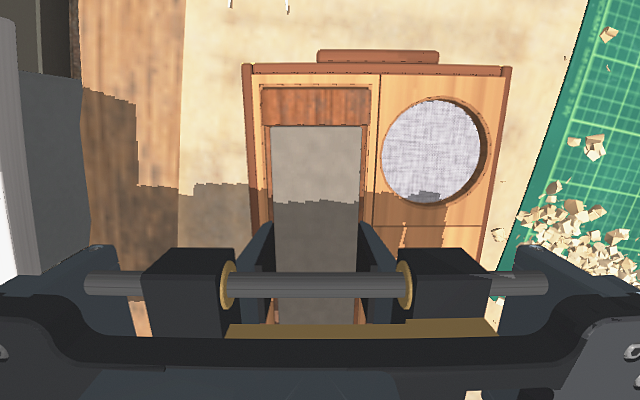

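```bash
python3 -m handwheel '[[0,[0,4,-0.7],[0,0,0]],[0,[0,4,0],[0,0,0]],[0,[0,4,0],[0,0,0]],[0,[0,3,0],[0,0,0]],[0,[0,3,0],[0,0,0]],[0,[0,2,0],[0,0,0]],[0,[0,2,0],[0,0,0]],[0,[0,1,0],[0,0,0]],[0,[0,0,0],[0,0,0]],[0,[0,0,0],[0,0,0]]]'
```

```text
time_s: 17.48
ee_pos: [430.0, 35.3, 34.4]
ee_rot: [-90.0, 0.0, -80.9]
force: [0.8, -0.7, -6.9]
gripper_width: 49.6
```

```bash
python3 -m handwheel '[[0,[0,0.6,0],[0,0,0]],[0,[0,0.6,0],[0,0,0]],[0,[0,0.4,0],[0,0,0]],[0,[0,0,0],[0,0,0]],[0,[0,0,0],[0,0,0]],[0,[0,0,0],[0,0,0]],[0,[0,0,0],[0,0,0]],[0,[0,0,0],[0,0,0]],[0,[0,0,0],[0,0,0]],[0,[0,0,0],[0,0,0]]]'
```

```text
time_s: 18.32
ee_pos: [430.1, 35.3, 33.5]
ee_rot: [-90.0, -0.0, -80.9]
force: [-1.5, -0.4, 6.1]
gripper_width: 49.9
```

```bash
python3 -m handwheel '[[1,[0,0,0],[0,0,0]],[1,[0,0,0],[0,0,0]],[1,[0,0,0],[0,0,0]],[1,[0,0,0],[0,0,0]],[1,[0,0,0],[0,0,0]],[1,[0,-10,0],[0,0,0]],[1,[0,-25,0],[0,0,0]],[1,[0,-35,0],[0,0,0]],[1,[0,-40,0],[0,0,0]],[1,[0,-40,0],[0,0,0]]]'
python3 - <<'E'
from h import *
ci=cam("wrist"); im=env.grab_frame("wrist"); cv2.imwrite("pics/w7.png",im[:,:,::-1])
for n,z in [("oilstone",39),("stone_block",27)]:
    for r in env.masks_of("wrist",n)[:2]:
        rc,k=rect("wrist",r['region'],z,ci)
        print(n,z,round(r['p'],2),np.round(r['location']),"rect",np.round(rc[0],1),np.round(rc[1],1),round(rc[2],1))
plan(646,-89,170,9)
E
```

```text
time_s: 19.15
ee_pos: [429.2, 35.3, 184.1]
ee_rot: [-90.1, 0.0, -80.9]
force: [0.9, 0.2, 0.4]
gripper_width: 91.4
oilstone 39 0.74 [313. 178.] rect [429.6  36.6] [ 61.3 188.3] 9.2
stone_block 27 0.65 [341. 160.] rect [430.   36.8] [ 85.5 216.3] 9.2
at [432.1  35.4 185.8] h0 9.1 tilt [ 8.e-03  5.e-04 -1.e+00] turn y 0.1 shift [156.4  15.8 191.8] rows 6.0
```

View pics/w7.png

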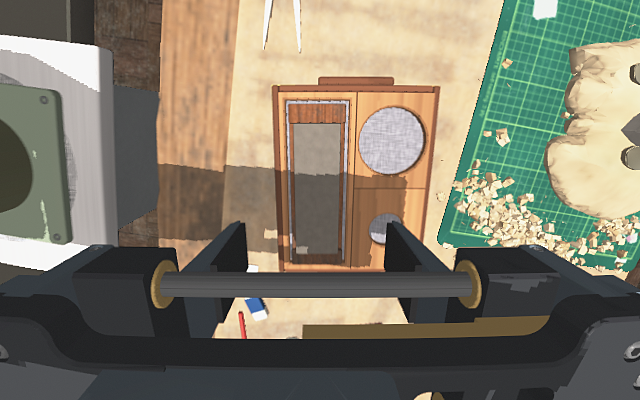

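```bash
python3 -m handwheel '[[1,[15,-5,20],[0,0,0]],[1,[22,-5,28],[0,0,0]],[1,[25,-5,30],[0,0,0]],[1,[25,-5,30],[0,0,0]],[1,[25,-5,30],[0,0,0]],[1,[22,0,28],[0,0,0]],[1,[15,0,20],[0,0,0]],[1,[6,0,6],[0,0,0]],[1,[0,0,0],[0,0,0]],[1,[0,0,0],[0,0,0]]]'
python3 - <<'E'
from h import *
ci=cam("wrist"); im=env.grab_frame("wrist"); cv2.imwrite("pics/w8.png",im[:,:,::-1])
for n,z in [("wax_tin",31),("honing_oil",60)]:
    for r in env.masks_of("wrist",n)[:3]:
        rc,k=rect("wrist",r['region'],z,ci)
        e=cv2.fitEllipse(unproj("wrist",k,z,ci).astype(np.float32))
        print(n,z,round(r['p'],2),np.round(r['location']),"rect",np.round(rc[0],1),np.round(rc[1],1),round(rc[2],1),np.round(e[0],1),np.round(e[1],1))
plan(646,-89,20,9.1)
E
```

```text
time_s: 20.13
ee_pos: [642.7, -86.9, 206.0]
ee_rot: [-90.2, 0.1, -80.9]
force: [-0.3, -0.2, 0.9]
gripper_width: 91.1
wax_tin 31 0.9 [376. 259.] rect [ 739.  -169.5] [21.2 52.4] 11.5 [ 740.  -170.7] [21.3 57.2]
wax_tin 31 0.86 [318. 183.] rect [648.3 -87.8] [68.  67.7] 78.7 [648.  -87.3] [67.1 68.7]
wax_tin 31 0.69 [281. 328.] rect [ 622.6 -306.1] [64.1 45.3] 9.7 [ 625.1 -308.7] [48.2 67.2]
at [642.7 -86.3 207.8] h0 9.2 tilt [-1.1e-03  5.0e-04 -1.0e+00] turn y 0.1 shift [  3.2 187.8   2.8] rows 5.0
```

View pics/w8.png

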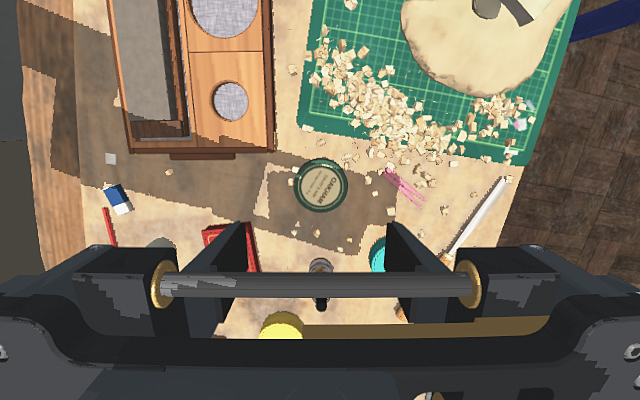

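```bash
python3 -m handwheel '[[1,[1,30,2.5],[0,0,0]],[1,[1,36,2.5],[0,0,0]],[1,[0,36,0],[0,0,0]],[1,[0,34,0],[0,0,0]],[1,[0,24,0],[0,0,0]],[1,[0,14,0],[0,0,0]],[1,[0,8,0],[0,0,0]],[1,[0,6,0],[0,0,0]],[1,[0,2,0],[0,0,0]],[1,[0,0,0],[0,0,0]]]' 15
```

```text
time_s: 21.12
ee_pos: [649.6, -88.3, 18.6]
ee_rot: [-89.9, -0.0, -80.9]
force: [0.3, -0.6, 0.5]
gripper_width: 91.1
```

```bash
python3 -m handwheel '[[1,[0,2,-1],[0,0,0]],[1,[0,0,0],[0,0,0]],[0,[0,0,0],[0,0,0]],[0,[0,0,0],[0,0,0]],[0,[0,0,0],[0,0,0]],[0,[0,0,0],[0,0,0]],[0,[0,0,0],[0,0,0]],[0,[0,0,0],[0,0,0]],[0,[0,0,0],[0,0,0]],[0,[0,0,0],[0,0,0]]]' 20
python3 -m handwheel '[[0,[0,-5,0],[0,0,0]],[0,[0,-10,0],[0,0,0]],[0,[0,-20,0],[0,0,0]],[0,[0,-25,0],[0,0,0]],[0,[0,-20,0],[0,0,0]],[0,[0,-10,0],[0,0,0]],[0,[0,0,0],[0,0,0]],[0,[0,0,0],[0,0,0]],[0,[0,0,0],[0,0,0]],[0,[0,0,0],[0,0,0]]]'
python3 - <<'E'
from h import *
ci=cam("wrist"); im=env.grab_frame("wrist"); cv2.imwrite("pics/w9.png",im[:,:,::-1])
plan(506.3,103,106,9.1)
E
```

```text
time_s: 21.95
ee_pos: [648.4, -88.6, 16.0]
ee_rot: [-90.0, -0.0, -80.9]
force: [-0.1, 0.1, 2.2]
gripper_width: 67.9
time_s: 22.78
ee_pos: [647.3, -88.4, 104.0]
ee_rot: [-90.2, 0.1, -80.9]
force: [0.1, 0.7, -0.5]
gripper_width: 67.7
at [647.4 -88.4 104.1] h0 9.1 tilt [-3.e-03  6.e-04 -1.e+00] turn y 0.0 shift [-211.3   -1.9 -109.1] rows 6.0
```

View pics/w9.png

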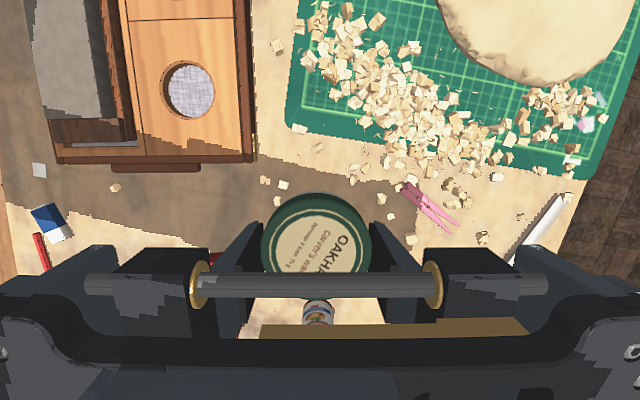

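```bash
python3 - <<'E'
from h import *
from scipy.optimize import least_squares
ci=cam("wrist"); im=env.grab_frame("wrist"); s=env.state(); p=s['ee_pos']
r=[q for q in env.masks_of("wrist","wax_tin") if abs(q['location'][0]-316)<40][0]
print(r['p'],r['location'])
cs,_=cv2.findContours(r['region'].astype(np.uint8),cv2.RETR_EXTERNAL,cv2.CHAIN_APPROX_NONE);k=max(cs,key=len)[:,0]
k=k[k[:,1]<235]; print(k.min(0),k.max(0),len(k))
for z in (15,12):
    w=unproj("wrist",k,p[2]+z,ci)-p[:2]
    f=least_squares(lambda q:np.hypot(*(w-q[:2]).T)-34.5,[0,0],loss='soft_l1')
    h=np.radians(9.1); c=f.x; print(z,c.round(1),'toolx',round(c@[np.sin(h),-np.cos(h)],1),'toolz',round(c@[np.cos(h),np.sin(h)],1),f.cost)
E
```

```text
Traceback (most recent call last):
IndexError: list index out of range
```

```bash
python3 - <<'E'
from h import *
from scipy.optimize import least_squares
ci=cam("wrist"); p=env.state()['ee_pos']; im=cv2.imread("pics/w9.png")
cv2.imwrite("pics/w9c.png",cv2.resize(im[180:280,240:390],None,fx=5,fy=5,interpolation=cv2.INTER_NEAREST))
k=np.array([(262,237),(270,216),(285,201),(315,193),(345,201),(360,216),(368,237)])
w=unproj("wrist",k,p[2]+15,ci)-p[:2]
f=least_squares(lambda q:np.hypot(*(w-q[:2]).T)-34.5,[0,0])
h=np.radians(9.1); c=f.x; print(c.round(1),'toolx',round(c@[np.sin(h),-np.cos(h)],1),'toolz',round(c@[np.cos(h),np.sin(h)],1),f.fun.round(1))
E
```

```text
[-0.9  3.8] toolx -3.9 toolz -0.3 [-1.7 -0.6  0.5  0.7  0.5 -0.6 -1.8]
```

View pics/w9c.png

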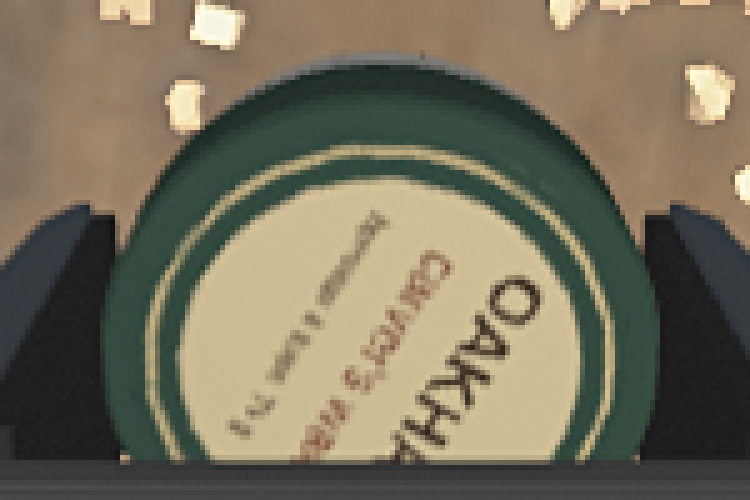

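```bash
python3 - <<'E'
from h import *
from scipy.optimize import least_squares
ci=cam("wrist"); p=env.state()['ee_pos']
k=np.array([(260.7,250),(372,250),(316,199)])
for z in (15,):
  w=unproj("wrist",k,p[2]+z,ci)-p[:2]
  h=np.radians(9.1); print(np.c_[w@[np.sin(h),-np.cos(h)],w@[np.cos(h),np.sin(h)]].round(1))
w=proj("wrist",[p+[0,0,15]],ci);print(w)
E
```

```text
[[ -3.2 -33.4]
 [ -3.3  34.4]
 [-35.5   0.3]]
[[315.5052623  254.97911871]]
```

```bash
python3 -m handwheel '[[0,[-15,0,-8],[0,0,0]],[0,[-25,0,-13],[0,0,0]],[0,[-30,0,-15],[0,0,0]],[0,[-35,0,-18],[0,0,0]],[0,[-35,0,-18],[0,0,0]],[0,[-30,0,-16],[0,0,0]],[0,[-25,0,-13],[0,0,0]],[0,[-15,0,-8],[0,0,0]],[0,[0,0,0],[0,0,0]],[0,[0,0,0],[0,0,0]]]'
python3 -m handwheel '[[0,[0,12,0],[0,0,0]],[0,[0,20,0],[0,0,0]],[0,[0,14,0],[0,0,0]],[0,[0,7,0],[0,0,0]],[0,[0,0,0],[0,0,0]],[0,[0,0,0],[0,0,0]],[0,[0,0,0],[0,0,0]],[0,[0,0,0],[0,0,0]],[0,[0,0,0],[0,0,0]],[0,[0,0,0],[0,0,0]]]'
python3 - <<'E'
from h import *
ci=cam("wrist"); im=env.grab_frame("wrist"); cv2.imwrite("pics/w10.png",im[:,:,::-1])
h=np.radians(9.1); plan(506.3+1.3*np.sin(h),103-1.3*np.cos(h),31,9.1)
E
```

```text
time_s: 23.77
ee_pos: [507.2, 101.9, 105.8]
ee_rot: [-90.0, -0.0, -80.8]
force: [0.3, 0.2, -1.6]
gripper_width: 68.1
time_s: 24.6
ee_pos: [507.8, 101.5, 53.4]
ee_rot: [-89.9, 0.0, -80.9]
force: [-0.5, -0.1, -1.3]
gripper_width: 68.1
at [507.7 101.5  53.3] h0 9.1 tilt [ 1.e-03  2.e-04 -1.e+00] turn y 0.0 shift [-0.4 22.3 -1.1] rows 1.0
```

View pics/w10.png

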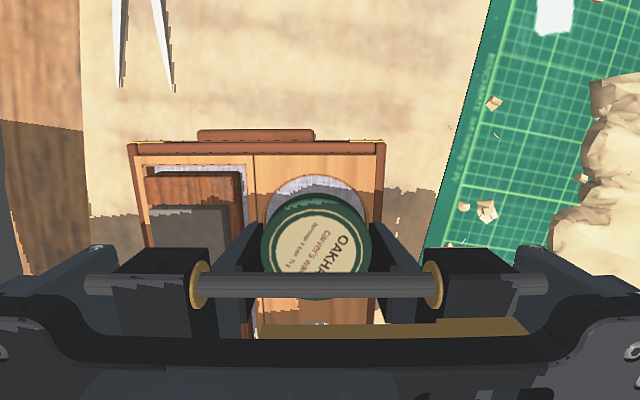

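```bash
python3 -m handwheel '[[0,[-0.4,4,-1],[0,0,0]],[0,[0,4,0],[0,0,0]],[0,[0,4,0],[0,0,0]],[0,[0,3,0],[0,0,0]],[0,[0,2.5,0],[0,0,0]],[0,[0,2,0],[0,0,0]],[0,[0,1.5,0],[0,0,0]],[0,[0,0.5,0],[0,0,0]],[0,[0,0,0],[0,0,0]],[0,[0,0,0],[0,0,0]]]'
```

```text
time_s: 25.48
ee_pos: [506.5, 101.7, 31.4]
ee_rot: [-90.0, 0.0, -80.9]
force: [0.1, 0.8, -2.1]
gripper_width: 67.9
```

```bash
python3 -m handwheel '[[0,[0,0.6,0],[0,0,0]],[0,[0,0,0],[0,0,0]],[0,[0,0,0],[0,0,0]],[0,[0,0,0],[0,0,0]],[0.86,[0,0,0],[0,0,0]],[0.86,[0,0,0],[0,0,0]],[0.86,[0,0,0],[0,0,0]],[0.86,[0,0,0],[0,0,0]],[0.86,[0,0,0],[0,0,0]],[0.86,[0,0,0],[0,0,0]]]'
python3 -m handwheel '[[0.86,[0,-10,0],[0,0,0]],[0.86,[0,-20,0],[0,0,0]],[0.86,[0,-30,0],[0,0,0]],[0.86,[0,-30,0],[0,0,0]],[0.86,[0,-30,0],[0,0,0]],[0.86,[0,-20,0],[0,0,0]],[0.86,[0,0,0],[0,0,0]],[0.86,[0,0,0],[0,0,0]],[0.86,[0,0,0],[0,0,0]],[0.86,[0,0,0],[0,0,0]]]'
python3 - <<'E'
from h import *
ci=cam("wrist"); im=env.grab_frame("wrist"); cv2.imwrite("pics/w11.png",im[:,:,::-1])
for n,z in [("wax_tin",46),("stone_block",27),("oil_block",27),("oilstone",39)]:
    for r in env.masks_of("wrist",n)[:2]:
        rc,k=rect("wrist",r['region'],z,ci)
        e=cv2.fitEllipse(unproj("wrist",k,z,ci).astype(np.float32))
        print(n,z,round(r['p'],2),np.round(r['location']),"rect",np.round(rc[0],1),np.round(rc[1],1),round(rc[2],1),np.round(e[0],1),np.round(e[1],1))
plan(662,-207,210,9.1)
E
```

```text
time_s: 26.32
ee_pos: [506.3, 101.7, 30.7]
ee_rot: [-90.0, 0.0, -80.9]
force: [0.6, -0.3, 0.3]
gripper_width: 78.0
time_s: 27.15
ee_pos: [505.3, 101.5, 169.5]
ee_rot: [-90.2, 0.0, -80.9]
force: [0.2, -0.1, 0.4]
gripper_width: 78.5
wax_tin 46 0.74 [316. 192.] rect [506.  103.6] [67.3 69.1] 9.2 [506.  103.4] [67.3 69.4]
stone_block 27 0.85 [266. 184.] rect [425.6  65.6] [ 87.3 160.1] 9.2 [426.7  66.6] [ 87.9 190.1]
oil_block 27 0.69 [533.   4.] rect [680.1 322.1] [100.2  16. ] 12.1 [691.5 326.6] [ 15.1 104.2]
oil_block 27 0.68 [316. 256.] rect [518.5  25.4] [85.8 52.5] 10.2 [518.9  24.9] [ 57.4 103.4]
oilstone 39 0.93 [245. 198.] rect [428.1  63.2] [ 65.  141.2] 9.9 [427.7  76.2] [ 68.1 154.6]
at [506.  101.6 170. ] h0 9.1 tilt [-1.5e-03 -2.0e-04 -1.0e+00] turn y 0.0 shift [329.4 -40.  105.2] rows 9.0
```

View pics/w11.png

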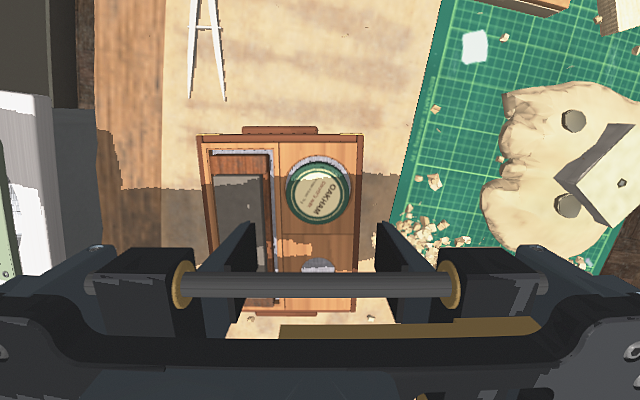

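```bash
python3 -m handwheel '[[0.86,[20,-5,6],[0,0,0]],[0.86,[30,-5,10],[0,0,0]],[0.86,[38,-5,12],[0,0,0]],[0.86,[38,-5,12],[0,0,0]],[0.86,[38,-5,12],[0,0,0]],[0.86,[38,-5,12],[0,0,0]],[0.86,[38,-5,12],[0,0,0]],[0.86,[38,-5,12],[0,0,0]],[0.86,[30,0,10],[0,0,0]],[0.86,[18,0,6],[0,0,0]]]'
python3 -m handwheel '[[0.86,[0,0,0],[0,0,0]],[0.86,[0,0,0],[0,0,0]],[0.86,[0,0,0],[0,0,0]],[0.86,[0,0,0],[0,0,0]],[0.86,[0,0,0],[0,0,0]],[0.86,[0,0,0],[0,0,0]],[0.86,[0,0,0],[0,0,0]],[0.86,[0,0,0],[0,0,0]],[0.86,[0,0,0],[0,0,0]],[0.86,[0,0,0],[0,0,0]]]'
python3 - <<'E'
from h import *
ci=cam("wrist"); im=env.grab_frame("wrist"); v=im[:,:,::-1].copy()
for r in env.masks_of("wrist","honing_oil")[:2]:
        rc,k=rect("wrist",r['region'],60,ci); print(r['p'],r['location'],rc); cv2.drawContours(v,[k[:,None]],-1,(255,0,255),1)
plan(662,-207,210,9.1)
# overlay model rings for a guess
for (x,y),col in [((662,-207),(0,255,255))]:
  for z,rr in [(0,16.5),(62,16.5),(77,12),(102,6.5)]:
    a=np.linspace(0,2*np.pi,40); P=np.c_[x+rr*np.cos(a),y+rr*np.sin(a),0*a+z]
    cv2.polylines(v,[proj("wrist",P,ci).round().astype(np.int32)[:,None]],True,col,1)
cv2.imwrite("pics/w12.png",v)
E
```

```text
time_s: 28.23
ee_pos: [661.9, -207.4, 210.0]
ee_rot: [-90.0, -0.1, -81.0]
force: [-0.3, -0.5, 0.5]
gripper_width: 78.1
time_s: 29.07
ee_pos: [660.7, -203.5, 210.7]
ee_rot: [-90.0, 0.0, -80.9]
force: [-0.5, 0.0, -0.0]
gripper_width: 78.5
0.74 [320.0, 194.4] ((667.6990356445312, -211.3030242919922), (31.94474983215332, 45.46027374267578), 10.153036117553711)
at [ 660.7 -203.7  210.7] h0 9.1 tilt [ 0.e+00  1.e-04 -1.e+00] turn y 0.0 shift [3.5 0.7 0.7] rows 1.0
```

View pics/w12.png

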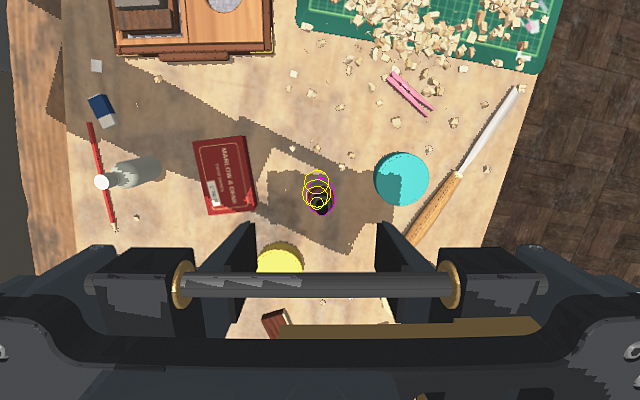

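```bash
cat >> h.py <<'E'
def bsil(x,y,ci,c,z0=0,sc=4):
    m=np.zeros((400*sc,640*sc),np.uint8); a=np.linspace(0,2*np.pi,40)
    for za,zb,rr in [(0,62,16.5),(62,77,12),(77,102,6.5)]:
        P=np.vstack([np.c_[x+rr*np.cos(a),y+rr*np.sin(a),0*a+z0+z] for z in (za,zb)])
        q=cv2.convexHull(((proj(c,P,ci)+.5)*sc).astype(np.int32)); cv2.fillConvexPoly(m,q,1)
    return cv2.resize(m,(640,400),interpolation=cv2.INTER_AREA) if sc==1 else m.reshape(400,sc,640,sc).mean((1,3))
def bfit(c,reg,x0,y0,ci,z0=0):
    from scipy.optimize import minimize
    def f(q):
        m=bsil(q[0],q[1],ci,c,z0); return -np.minimum(m,reg).sum()/np.maximum(m,reg).sum()
    r=minimize(f,[x0,y0],method='Nelder-Mead',options=dict(initial_simplex=[[x0,y0],[x0+8,y0],[x0,y0+8]],xatol=.1,fatol=1e-4)); return r.x,-r.fun
E
python3 - <<'E'
from h import *
for c in ("wrist","top","scene"):
    ci=cam(c); im=env.grab_frame(c)
    for r in env.masks_of(c,"honing_oil")[:2]:
        print(c,r['p'],r['location'],bfit(c,r['region'].astype(float),666,-208,ci))
        if c=="wrist":
            v=im[:,:,::-1].copy(); x,_=bfit(c,r['region'].astype(float),666,-208,ci)
            m=bsil(*x,ci,c)>.5; cs,_=cv2.findContours(m.astype(np.uint8),0,1); cv2.drawContours(v,cs,-1,(0,255,255),1)
            cv2.imwrite("pics/w13.png",np.hstack([cv2.resize(q[150:250,270:370],(400,400),interpolation=0) for q in (im[:,:,::-1],v)]))
E
```

```text
wrist 0.61 [320.9, 194.6] (array([ 668.36537838, -214.76660347]), np.float64(0.9183760683760683))
top 0.44 [303.8, 288.6] (array([ 666., -208.]), np.float64(0.0))
scene 0.56 [395.5, 200.5] (array([ 761.97599405, -139.93800843]), np.float64(0.2026000337666723))
```

View pics/w13.png

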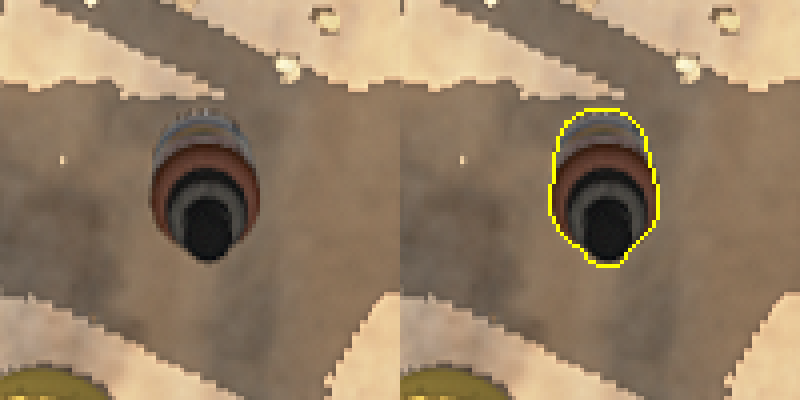

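```bash
python3 -m handwheel '[[0.86,[6,10,3],[0,0,0]],[0.86,[6,25,3],[0,0,0]],[0.86,[0,30,0],[0,0,0]],[0.86,[0,30,0],[0,0,0]],[0.86,[0,28,0],[0,0,0]],[0.86,[0,24,0],[0,0,0]],[0.86,[0,16,0],[0,0,0]],[0.86,[0,10,0],[0,0,0]],[0.86,[0,5,0],[0,0,0]],[0.86,[0,0,0],[0,0,0]]]' 12
python3 -m handwheel '[[0.86,[0,0,0],[0,0,0]],[0.86,[0,0,0],[0,0,0]],[0.6,[0,0,0],[0,0,0]],[0.6,[0,0,0],[0,0,0]],[0.6,[0,0,0],[0,0,0]],[0.6,[0,0,0],[0,0,0]],[0.6,[0,0,0],[0,0,0]],[0.6,[0,0,0],[0,0,0]],[0.6,[0,0,0],[0,0,0]],[0.6,[0,0,0],[0,0,0]]]' 12
python3 - <<'E'
from h import *
plan(668.4,-214.8,32,9.1)
im=env.grab_frame("wrist"); cv2.imwrite("pics/w14.png",im[:,:,::-1])
E
```

```text
time_s: 30.3
ee_pos: [668.2, -214.6, 31.4]
ee_rot: [-90.1, 0.0, -80.9]
force: [-0.1, -0.0, 0.2]
gripper_width: 78.4
time_s: 31.13
ee_pos: [668.5, -214.6, 32.6]
ee_rot: [-90.0, 0.0, -80.9]
force: [-0.4, -0.4, -0.6]
gripper_width: 54.6
at [ 668.5 -214.6   32.6] h0 9.1 tilt [-1.e-04  1.e-04 -1.e+00] turn y 0.0 shift [ 0.2  0.6 -0.2] rows 1.0
```

View pics/w14.png

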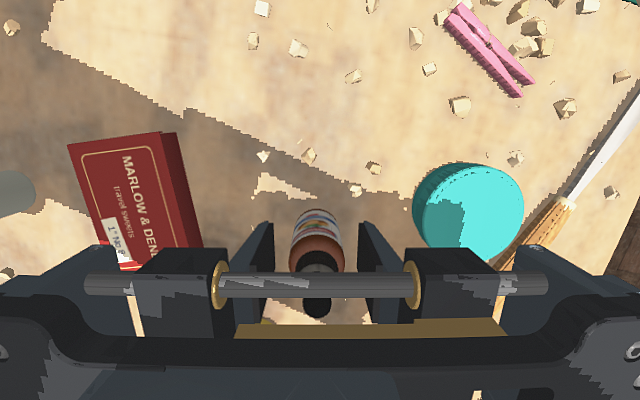

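Bottle sits centred between the fingers. I'll close on it.

```bash
python3 -m handwheel '[[0.45,[0,0,0],[0,0,0]],[0.4,[0,0,0],[0,0,0]],[0.36,[0,0,0],[0,0,0]],[0.33,[0,0,0],[0,0,0]],[0.3,[0,0,0],[0,0,0]],[0.2,[0,0,0],[0,0,0]],[0,[0,0,0],[0,0,0]],[0,[0,0,0],[0,0,0]],[0,[0,0,0],[0,0,0]],[0,[0,0,0],[0,0,0]]]' 14
python3 -m handwheel '[[0,[0,-4,0],[0,0,0]],[0,[0,-8,0],[0,0,0]],[0,[0,-15,0],[0,0,0]],[0,[0,-22,0],[0,0,0]],[0,[0,-22,0],[0,0,0]],[0,[0,-16,0],[0,0,0]],[0,[0,-9,0],[0,0,0]],[0,[0,-4,0],[0,0,0]],[0,[0,0,0],[0,0,0]],[0,[0,0,0],[0,0,0]]]'
python3 - <<'E'
from h import *
plan(523.6,-3.8,132,9.1)
im=env.grab_frame("wrist"); cv2.imwrite("pics/w15.png",im[:,:,::-1])
E
```

```text
time_s: 32.02
ee_pos: [668.6, -214.6, 32.6]
ee_rot: [-90.0, 0.0, -80.9]
force: [-0.5, -0.8, -0.4]
gripper_width: 32.0
time_s: 32.85
ee_pos: [668.0, -214.4, 131.9]
ee_rot: [-90.1, 0.0, -80.9]
force: [-0.6, 0.4, -1.3]
gripper_width: 32.2
at [ 668.  -214.4  131.9] h0 9.1 tilt [-1.4e-03  6.0e-04 -1.0e+00] turn y 0.0 shift [-2.308e+02 -1.000e-01 -1.093e+02] rows 7.0
```

View pics/w15.png

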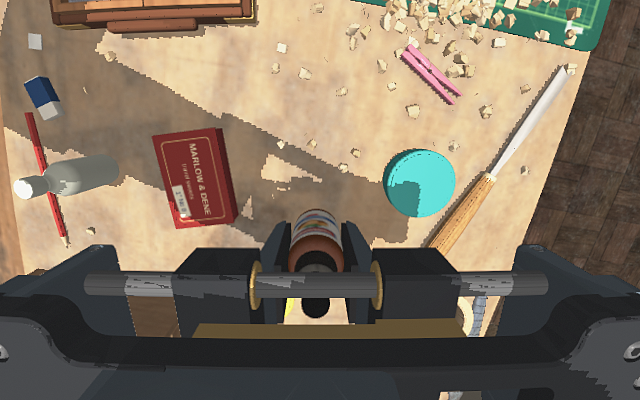

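```bash
python3 - <<'E'
from h import *
c="wrist"; ci=cam(c); s=env.state(); p=s['ee_pos']; im=env.grab_frame(c); v=im[:,:,::-1].copy()
h=np.radians(9.1); tx=np.array([np.sin(h),-np.cos(h)])
for d,col in ((0,(0,255,255)),(-3,(255,255,0))):
    m=bsil(*(p[:2]+d*tx),ci,c,p[2]-32.4)>.5; cs,_=cv2.findContours(m.astype(np.uint8),0,1); cv2.drawContours(v,cs,-1,col,1)
cv2.imwrite("pics/w16.png",np.hstack([cv2.resize(q[190:340,250:390],(400,428),interpolation=0) for q in (im[:,:,::-1],v)]))
E
```

```text
(no output)
```

View pics/w16.png

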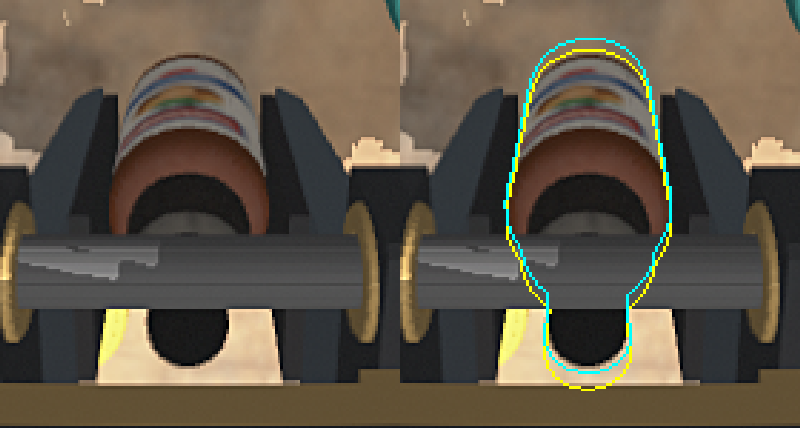

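```bash
python3 -m handwheel '[[0,[-10,0,-5],[0,0,0]],[0,[-22,0,-10],[0,0,0]],[0,[-30,0,-14],[0,0,0]],[0,[-34,0,-16],[0,0,0]],[0,[-34,0,-16],[0,0,0]],[0,[-34,0,-16],[0,0,0]],[0,[-30,0,-14],[0,0,0]],[0,[-22,0,-11],[0,0,0]],[0,[-12,0,-6],[0,0,0]],[0,[-3,0,-1],[0,0,0]]]'
python3 -m handwheel '[[0,[0,5,0],[0,0,0]],[0,[0,12,0],[0,0,0]],[0,[0,15,0],[0,0,0]],[0,[0,15,0],[0,0,0]],[0,[0,10,0],[0,0,0]],[0,[0,5,0],[0,0,0]],[0,[0,0,0],[0,0,0]],[0,[0,0,0],[0,0,0]],[0,[0,0,0],[0,0,0]],[0,[0,0,0],[0,0,0]]]'
python3 - <<'E'
from h import *
plan(523.6,-3.8,47.6,9.1)
im=env.grab_frame("wrist"); cv2.imwrite("pics/w17.png",im[:,:,::-1])
E
```

```text
time_s: 33.78
ee_pos: [522.6, -2.4, 132.2]
ee_rot: [-90.1, 0.0, -80.7]
force: [0.2, -0.3, -0.9]
gripper_width: 32.1
time_s: 34.62
ee_pos: [525.0, -3.9, 71.4]
ee_rot: [-89.9, -0.0, -80.9]
force: [0.7, -0.9, -0.7]
gripper_width: 32.2
at [525.   -3.9  71.4] h0 9.1 tilt [ 0.0018 -0.     -1.    ] turn y 0.0 shift [-0.3 23.8 -1.4] rows 1.0
```

View pics/w17.png

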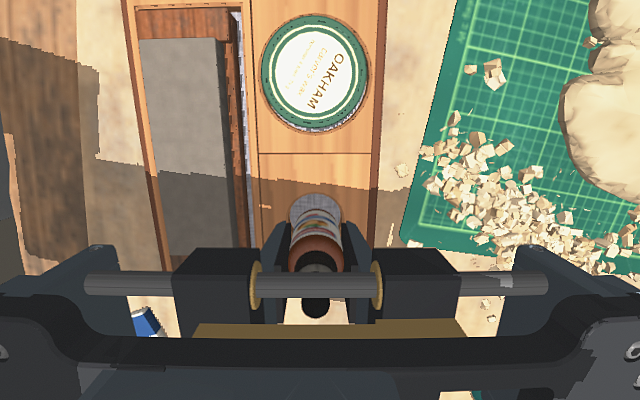

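```bash
python3 -m handwheel '[[0,[-0.3,4,-1.2],[0,0,0]],[0,[0,4,0],[0,0,0]],[0,[0,4,0],[0,0,0]],[0,[0,3,0],[0,0,0]],[0,[0,2.5,0],[0,0,0]],[0,[0,2,0],[0,0,0]],[0,[0,1.5,0],[0,0,0]],[0,[0,0.8,0],[0,0,0]],[0,[0,0,0],[0,0,0]],[0,[0,0,0],[0,0,0]]]'
```

```text
time_s: 35.5
ee_pos: [523.2, -3.7, 48.9]
ee_rot: [-90.0, 0.0, -80.9]
force: [-0.0, 0.2, -0.6]
gripper_width: 31.7
```

```bash
python3 -m handwheel '[[0,[0,0.5,0],[0,0,0]],[0,[0,0.5,0],[0,0,0]],[0,[0,0.5,0],[0,0,0]],[0,[0,0,0],[0,0,0]],[0,[0,0,0],[0,0,0]],[0,[0,0,0],[0,0,0]],[0,[0,0,0],[0,0,0]],[0,[0,0,0],[0,0,0]],[0,[0,0,0],[0,0,0]],[0,[0,0,0],[0,0,0]]]'
python3 - <<'E'
from h import *
im=env.grab_frame("wrist"); cv2.imwrite("pics/w18.png",im[:,:,::-1])
E
```

```text
time_s: 36.33
ee_pos: [523.3, -3.7, 47.6]
ee_rot: [-90.0, 0.0, -80.9]
force: [-0.5, -0.5, 2.6]
gripper_width: 31.9
```

View pics/w18.png

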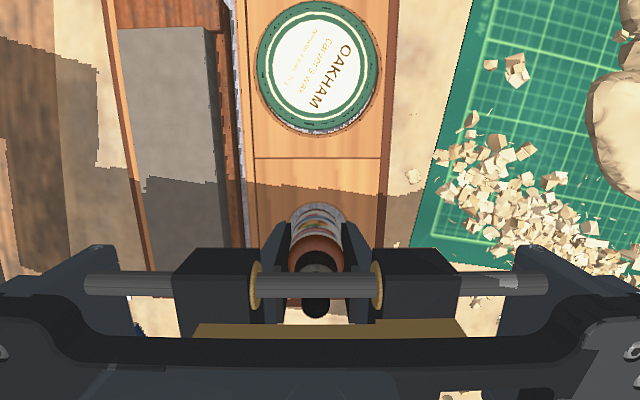

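```bash
python3 -m handwheel '[[0.38,[0,0,0],[0,0,0]],[0.42,[0,0,0],[0,0,0]],[0.5,[0,0,0],[0,0,0]],[0.6,[0,0,0],[0,0,0]],[0.6,[0,0,0],[0,0,0]],[0.6,[0,0,0],[0,0,0]],[0.6,[0,-5,0],[0,0,0]],[0.6,[0,-10,0],[0,0,0]],[0.6,[0,-15,0],[0,0,0]],[0.6,[0,-20,0],[0,0,0]]]'
python3 -m handwheel '[[0.6,[0,-25,0],[0,0,0]],[0.6,[0,-30,0],[0,0,0]],[0.6,[0,-30,0],[0,0,0]],[0.6,[0,-30,0],[0,0,0]],[0.6,[0,-20,0],[0,0,0]],[0.6,[0,0,0],[0,0,0]],[0.6,[0,0,0],[0,0,0]],[0.6,[0,0,0],[0,0,0]],[0.6,[0,0,0],[0,0,0]],[0.6,[0,0,0],[0,0,0]]]'
python3 - <<'E'
from h import *
ci=cam("wrist"); im=env.grab_frame("wrist"); cv2.imwrite("pics/w19.png",im[:,:,::-1]); print(env.state()['ee_pos'])
for r in env.masks_of("wrist","honing_oil")[:1]:
    print(r['p'],bfit("wrist",r['region'].astype(float),523,-4,ci,15))
for n,z in [("wax_tin",46),("oilstone",39)]:
    for r in env.masks_of("wrist",n)[:1]:
        rc,k=rect("wrist",r['region'],z,ci); print(n,r['p'],rc)
im=env.grab_frame("top"); cv2.imwrite("pics/top2.png",cv2.resize(im[50:350,100:500,::-1],(800,600)))
for n,z in [("glue_bottle",60),("hinged_tin",25),("sanding_block",31.5)]:
    for r in env.masks_of("top",n)[:1]:
        rc,k=rect("top",r['region'],z); print(n,r['p'],rc)
E
```

```text
time_s: 37.22
ee_pos: [522.3, -3.7, 97.8]
ee_rot: [-90.1, 0.0, -80.9]
force: [-0.1, -0.2, -0.1]
gripper_width: 54.6
time_s: 38.05
ee_pos: [522.3, -3.7, 231.1]
ee_rot: [-90.2, 0.0, -80.9]
force: [-0.6, -0.4, 0.8]
gripper_width: 54.4
[522.46368294  -3.70422811 231.23970285]
0.82 (array([523.10645941,  -4.01935821]), np.float64(0.9259116787198031))
wax_tin 0.76 ((505.56036376953125, 102.90412902832031), (67.53636169433594, 66.43376159667969), 72.60355377197266)
oilstone 0.8 ((431.93310546875, 36.66891860961914), (65.12438201904297, 188.51922607421875), 8.994868278503418)
glue_bottle 0.45 ((434.4334411621094, -215.28904724121094), (36.759521484375, 30.816482543945312), 45.362918853759766)
hinged_tin 0.85 ((541.7280883789062, -210.9117431640625), (66.11833953857422, 99.40840148925781), 15.219507217407227)
sanding_block 0.87 ((666.8743896484375, 357.48504638671875), (73.1274642944336, 116.6705322265625), 89.95046997070312)
```

View pics/w19.png

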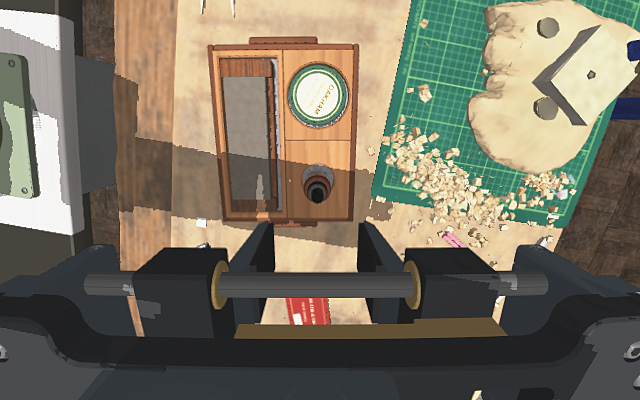

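View pics/top2.png

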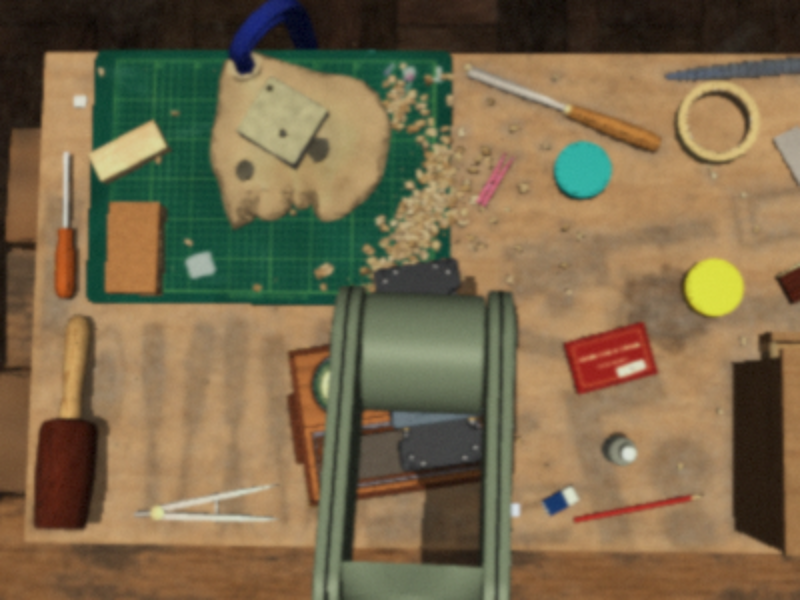

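```bash
python3 -c "
from workcell import env
print(env.job_done())"
```

```text
the job is handed in; nothing more can be done
None
```

The kit is packed and I handed the job in at about 38 s of the 118 s; the hand-in reports no verdict.

I laid the cork sanding block flat on the left of the mat's near strip. I then seated the oilstone, the wax tin and the oil bottle in their recesses. All four were released, and the gripper was raised clear.

| Thing | Last check |
|---|---|
| Oilstone | About 2 mm from its block's centre, within 0.2° of its angle, touched down at the expected height |
| Wax tin | About 1 mm from its recess centre |
| Oil bottle | Upright, about 1 mm from its recess centre, touched down at the expected height |
| Sanding block | Flat on the mat, away from the chip and the shavings |
| Glue bottle and red tin | Within 1 and 3 mm of where they were first measured, which is inside the measuring error |

- **Oil bottle in the grip:** while it was held, the image outline put its bulb and its base about 5 mm apart across the jaws. I took this to be the rounded bulb; after release it fitted as upright and centred.
- **Top camera:** the arm hid the tray in its last picture, so the tray checks come from the wrist camera alone. The top-camera outline of the sanding block came out larger than the block, about 73 by 117 mm; the earlier wrist view gave 63 by 117 mm.
- **Missed detections:** the networks did not find the wax tin while it was in the gripper, so I measured its offset by hand. Neither fixed camera gave a usable position for the oil bottle before the grasp.

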